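Find the released card in the burn-in rack and stand it in the inspection cradle

ROBOT

A 7-joint arm with a two-finger parallel gripper is mounted at the origin on the work surface. World frame = base frame: x ahead of the robot, y to its left, z up, the work surface at z = 0. Lengths are in m, angles in rad, forces in N, time in s.
With the tool pointing down it reaches from about 0.4 to 0.85 m from the base axis. Payload 10.4 kg.
Tool frame: the origin (TCP) lies at the very end of the fingers, on their centre line; the grasp point (between the pads) lies 19 mm behind it; x points along the fingers, y is the direction in which the jaws open and shut, and the axes are right-handed (so a half turn about x gives the same grasp; the last joint's range is limited). The gripper opens to 85 mm and grips with 20 to 120 N. Pads are 22 mm wide; open, the fingers measure 114 mm over their backs; the gripper's body (76 mm by 85 mm) begins 54 mm behind the grasp point. The pads swing forward as they close: fully open they stand 13 mm farther back than shut.
Start: joints at [-1.293, 0.332, -0.065, 1.46, 0.022, 1.35, -0.088], TCP at [0.185, 0.597, 0.231] pointing down, gripper open.
Joint ranges: [-2.6, 2.6], [-0.5, 2.12], [-1.47, 1.34], [0.16, 2.42], [-1.27, 4.41], [0.06, 2.06], [-2.6, 2.6]. Speed limits (rad/s): [2.22, 2.22, 2.79, 2.79, 3.14, 3.14, 3.14].

INTERFACE

Orientations are given as a unit quaternion [x, y, z, w].
In Python, from workcell import monitor, camera, ticket, regions_of gives the robot as it stands.
- The arm moves only by the tool step_arm, never from a script. Its argument "increments" is a list of rows, each a list of 5 numbers: the finger opening in m, from 0 to 0.0854, then the shift along the world's x, y, z in m, then the turn about the world's z in rad. A call has 1 to 12 rows; each row shifts and turns the commanded pose from where the row before left it; what a row does not reach is not made up. A row lasts 1/12 s, in which the tool goes at most 41.7 mm and 7.16 degrees, less where a joint would pass 70% of its speed; a pose out of reach is approached as far as the arm can. A call with a gripper value outside its range is refused whole. The fingers move at their own pace and stop on an object; "force" is the grip in N (left out, the last holds). Time passes only in rows, so rows that do not move let the fingers close. It gives the time, the measured TCP pose, the force and the opening at its end, in the units of the state.
- monitor.get_obs(): the state, without advancing time (a new reading comes with each control period).
- camera(name): name is "side" or "top" or "wrist"; returns a dict with "color" (400x640x3 uint8, red, green, blue), "range_z" (400x640 float32, m along the optical axis (not along the pixel's ray), 0 where there is no reading), "fx", "fy", "cx", "cy" (pixels), "cam_to_world" (4x4, takes a point from camera to world coordinates). Camera axes: x right, y up, looking along -z (the intrinsics and any distortion apply to the point x, -y, -z); pixel columns grow to the right and rows downward; lengths in m; the calibration is good to about 2 mm. A picture is of the moment at which its call begins.
- ticket.hand_in(): hands the job in, once; it reports no verdict.
Trained networks look in a picture, given as the dict that the camera call returned (one of the last four; its "shot" number tells which), for a name from the list of things; names that differ only in an ending like _2 or _b are one class to them, and where a whole thing is asked for, a point or a joint stands for the part that bears it (a point fixed in the world has none). Each returns a list of dicts, best first, with "p" (0 to 1); they miss things now and then, are a little off and sometimes report something else, mostly with a low value. They report only what shows in the picture. A call takes as long as a camera call.
- regions_of(picture, query): "region" (400x640 bool, what is visible of it) and "centre" ([row, column] in pixels, amid what is visible of it).
The state is a dict: "clock": time; "joint_pos": joint angles; "joint_velocities": joint speeds; "tau": joint torques, N m; "position": TCP position; "ee_rot": TCP orientation; "ft_force": force on the tool from outside, world axes, zero at the start; "torque": the same for the moment, N m; "grip_width": opening from 0.0 (shut) to 1.0 (fully open).
Only numpy, scipy, OpenCV 4.12 (cv2) and the standard library are available. Lean on these libraries where they do the work, as an engineer would, in place of code of your own. Each camera call takes 0.05 s, during which the arm holds its last target. There are 200 camera calls.

TASK

One of the three circuit cards in the rack has been released; the other two are still held down by hidden spring catches and nothing shows which is which. Find the loose one by tugging gently at the top edges, never forcing a held card, then draw it straight up out of its slot and stand it in the middle of the inspection cradle, set down gently on the ledge and leaning on the back rest with its chip side facing out over the orange lip. Leave the two held cards fully down in their slots and the things lying around where they are.

Things in the scene. Friction and masses are not known exactly. Their poses are not given: they have to be found in the camera images.
- rack: fixed card rack 190 (x) x 136 (y) x 95 tall, origin at the centre of its underside, z up. Three slots along its x at -65, 0, +65; cards stand across x on a floor 12 up, top edges 132 up, side edges in blue guides 10 wide that hold the outer 7 of each side and end 95 up: a card must rise 83 to come free. Catches sit in the black base under two of the slots, which two varies
- card_1_centre (a point): plug-in circuit card upright in a rack slot, about 250 g, 120 wide (its y) x 120 tall (its z): board 6 thick, with an aluminium stiffener 10 thick x 24 tall along the whole top edge, where it is gripped. This point is its middle, 60 below the top edge. x is the normal of the chip side (chips reach 7 from mid-plane), z points to the stiffener. All three look alike; any may be the released one
- card_2_centre (a point): plug-in circuit card upright in a rack slot, about 250 g, 120 wide (its y) x 120 tall (its z): board 6 thick, with an aluminium stiffener 10 thick x 24 tall along the whole top edge, where it is gripped. This point is its middle, 60 below the top edge. x is the normal of the chip side (chips reach 7 from mid-plane), z points to the stiffener. All three look alike; any may be the released one
- card_3_centre (a point): plug-in circuit card upright in a rack slot, about 250 g, 120 wide (its y) x 120 tall (its z): board 6 thick, with an aluminium stiffener 10 thick x 24 tall along the whole top edge, where it is gripped. This point is its middle, 60 below the top edge. x is the normal of the chip side (chips reach 7 from mid-plane), z points to the stiffener. All three look alike; any may be the released one
- catch_1 (a joint): how far one of the two hidden catches is pulled up, in m: 0 at rest, damaged beyond 0.010 (25 N). A held card rises 3 mm freely, then pulls on its catch spring, 2.5 N per mm, and goes back when let down; the released card rises with only its weight (2 to 3.5 N) and light rubbing. The number does not tell the slot
- catch_2 (a joint): how far one of the two hidden catches is pulled up, in m: 0 at rest, damaged beyond 0.010 (25 N). A held card rises 3 mm freely, then pulls on its catch spring, 2.5 N per mm, and goes back when let down; the released card rises with only its weight (2 to 3.5 N) and light rubbing. The number does not tell the slot
- cradle: fixed inspection cradle: dark base 150 x 130 x 12, white easel 100 wide; origin at the centre of its underside, x points out over the orange front lip. The back rest leans back (top to -x) 25 degrees from vertical and reaches 70 up the slope from the ledge; the ledge is square to it, 14 deep between rest and lip; the lip stands 12 above the ledge
- cradle_seat (a point): where the middle of a card lies when it stands on the ledge against the back rest, in the cradle's middle: 25.4 behind the cradle's origin (its -x) and 99.4 above its underside; axes as the cradle's. The card's z then leans 25 degrees from vertical to the cradle's -x
- cradle_front (a point): a point 100 in front of cradle_seat, square to the back rest (the way the card's chip side must face)
- screwdriver: bystander: orange screwdriver 180 long, loose, lying between rack and cradle
- meter: bystander: loose yellow hand meter 150 x 75 x 32
- cleaner: bystander: loose bottle, 52 across, 130 tall
- estop: bystander: loose yellow box 70 x 70 x 45 with a red mushroom button, 69 tall in all

How it is judged:
On the way:
1. the released card is drawn up clear of the rack (z of any of card_1_centre, card_2_centre, card_3_centre in the frame of rack above 0.155 m), for 0.1 s.
At the end, for the whole second after the job is handed in: The released card rests in the cradle: middle within 8 mm of cradle_seat along x and z, 25 mm sideways, leaning 18 to 32 degrees from vertical, stiffener up, chip side out over the lip (within 20 degrees); the other two cards within 8 mm of where they began (((x of card_1_centre in the frame of cradle_seat between -0.008 and 0.008 m and y of card_1_centre in the frame of cradle_seat between -0.025 and 0.025 m and z of card_1_centre in the frame of cradle_seat between -0.008 and 0.008 m and angle between card_1_centre's own z axis and vertical between 0.32 and 0.56 rad and x of cradle_front in the frame of card_1_centre above 0.094 m and distance of each of card_2_centre, card_3_centre from where it was at the start of the episode below 0.008 m and linear speed of card_1 below 0.02 m/s) or (x of card_2_centre in the frame of cradle_seat between -0.008 and 0.008 m and y of card_2_centre in the frame of cradle_seat between -0.025 and 0.025 m and z of card_2_centre in the frame of cradle_seat between -0.008 and 0.008 m and angle between card_2_centre's own z axis and vertical between 0.32 and 0.56 rad and x of cradle_front in the frame of card_2_centre above 0.094 m and distance of each of card_1_centre, card_3_centre from where it was at the start of the episode below 0.008 m and linear speed of card_2 below 0.02 m/s) or (x of card_3_centre in the frame of cradle_seat between -0.008 and 0.008 m and y of card_3_centre in the frame of cradle_seat between -0.025 and 0.025 m and z of card_3_centre in the frame of cradle_seat between -0.008 and 0.008 m and angle between card_3_centre's own z axis and vertical between 0.32 and 0.56 rad and x of cradle_front in the frame of card_3_centre above 0.094 m and distance of each of card_1_centre, card_2_centre from where it was at the start of the episode below 0.008 m and linear speed of card_3 below 0.02 m/s))); the robot touches nothing.
It fails at once if a held card is forced: its catch is pulled up more than 10 mm (value of joint any of catch_1, catch_2 above 0.01 m).
It fails at once if a card is dropped or rammed into the cradle: faster than 0.3 m/s within 30 mm of its seat ((distance between card_1_centre and cradle_seat below 0.03 m and linear speed of card_1 above 0.3 m/s) or (distance between card_2_centre and cradle_seat below 0.03 m and linear speed of card_2 above 0.3 m/s) or (distance between card_3_centre and cradle_seat below 0.03 m and linear speed of card_3 above 0.3 m/s)).
It fails at once if a bystander is shifted by more than 30 mm (distance of any of screwdriver, meter, cleaner, estop from where it was at the start of the episode above 0.03 m).
It also fails if it takes over 54 s, if anything falls off the work surface, if the arm or the gripper's body presses on something with over 40 N, if the wrist force passes 120 N, or if a joint passes its speed limit or range.

## Working session

There is one attempt and no reset: what is moved stays moved. The work goes in short steps, Python scripts to look and compute and a tool call to move; the robot and the scene stay as the last step left them, time stands still between calls to the robot, and variables do not carry over. Pictures are saved under pics/ and viewed, about 8 in all and at most 12, crops included, and the job is handed in when it is done.

Besides the shell and the picture viewer there is one more tool, called after "Call:" by a JSON object that holds its "method" and its "body". step_arm: Moves the arm, as the interface text tells. Its arguments: {"type":"object","properties":{"increments":{"type":"array"},"force":{"type":"number"}},"required":["increments"]}

```bash
mkdir -p pics; cat > h.py <<'E'
import numpy as np, cv2
from workcell import monitor, camera, ticket, regions_of
def pts(p, mask=None):
    z=p["range_z"]; v,u=np.nonzero((z>0) if mask is None else (mask&(z>0)))
    d=z[v,u]; c=np.stack([(u-p["cx"])/p["fx"]*d, -(v-p["cy"])/p["fy"]*d, -d, np.ones_like(d)])
    return (p["cam_to_world"]@c)[:3].T, v, u
def save(p,n): cv2.imwrite("pics/"+n+".png", p["color"][:,:,::-1])
E
python3 - <<'E'
from h import *
o=monitor.get_obs(); print({k:np.round(v,3) for k,v in o.items()})
a=camera("top"); b=camera("side")
cv2.imwrite("pics/1.png", np.vstack([a["color"],b["color"]])[:,:,::-1][:, :])
im=np.vstack([a["color"],b["color"]])[:,:,::-1]; cv2.imwrite("pics/1.png",cv2.resize(im,(480,600)))
save(a,"top0")
for n,p in(("top",a),("side",b)):
  print(n,np.round(p["cam_to_world"],2).tolist(), [k for k in p])
  for q in ["rack","card_1_centre","cradle","screwdriver","meter","cleaner","estop"]:
    for r in regions_of(p,q)[:4]:
      P,_,_=pts(p,r["region"])
      if len(P): print(q,round(r["p"],2),np.round(r["centre"]),len(P),np.round(np.median(P,0),3),np.round(np.percentile(P,2,0),3),np.round(np.percentile(P,98,0),3))
E
```

```text
{'clock': np.float64(0.0), 'joint_pos': array([-1.293,  0.333, -0.065,  1.461,  0.022,  1.35 , -0.089]), 'joint_velocities': array([ 0.   , -0.   ,  0.002,  0.001,  0.002, -0.   ,  0.   ]), 'tau': array([-1.0000e-03, -6.2545e+01,  4.9000e-02, -3.9158e+01,  1.6000e-02,
        1.0000e-02,  0.0000e+00]), 'position': array([0.185, 0.597, 0.231]), 'ee_rot': array([ 0.105,  0.699, -0.106,  0.699]), 'ft_force': array([-0.554, -1.307,  0.301]), 'torque': array([-0.034, -0.054,  0.014]), 'grip_width': np.float64(1.002)}
top [[0.04, 0.98, -0.21, 0.27], [-1.0, 0.04, -0.01, -0.0], [0.0, 0.21, 0.98, 1.54], [0.0, 0.0, 0.0, 1.0]] ['color', 'range_z', 'fx', 'fy', 'cx', 'cy', 'cam_to_world', 'shot']
rack 0.74 [214. 255.] 1705 [0.523 0.201 0.049] [0.441 0.117 0.013] [0.639 0.278 0.1  ]
card_1_centre 0.66 [206. 252.] 237 [0.539 0.197 0.126] [0.521 0.141 0.038] [0.56  0.249 0.138]
card_1_centre 0.44 [186. 263.] 284 [0.603 0.185 0.117] [0.584 0.125 0.039] [0.632 0.235 0.137]
cradle 0.73 [217. 366.] 1618 [ 0.529 -0.176  0.015] [ 0.462 -0.25   0.005] [ 0.615 -0.107  0.106]
screwdriver 0.6 [246. 307.] 206 
[... 955 characters left out ...]
67  0.002] [ 0.545 -0.401  0.071]
cradle 0.88 [175. 330.] 1555 [ 0.54  -0.159  0.013] [ 0.467 -0.228  0.003] [ 0.617 -0.103  0.104]
screwdriver 0.87 [225. 370.] 246 [0.417 0.031 0.021] [ 0.375  0.017 -0.   ] [0.46  0.041 0.028]
meter 0.91 [221. 281.] 1215 [0.694 0.024 0.031] [ 0.621 -0.022  0.002] [0.765 0.053 0.039]
cleaner 0.72 [177. 330.] 1572 [ 0.537 -0.159  0.013] [ 0.464 -0.23   0.002] [ 0.616 -0.103  0.104]
cleaner 0.63 [364. 339.] 598 [0.511 0.448 0.087] [0.486 0.424 0.009] [0.533 0.462 0.131]
cleaner 0.25 [122. 342.] 442 [ 0.508 -0.423  0.043] [ 0.47  -0.466  0.004] [ 0.545 -0.401  0.071]
estop 0.89 [121. 341.] 451 [ 0.508 -0.423  0.042] [ 0.469 -0.479  0.   ] [ 0.545 -0.401  0.071]
```

```bash
python3 - <<'E'
from h import *
a=camera("top"); b=camera("side")
A=cv2.resize(a["color"][130:280,180:480],(800,400),interpolation=cv2.INTER_CUBIC)
B=cv2.resize(b["color"][100:320,210:450],(600,550))
save({"color":A},"2");save({"color":B},"3")
print(a["fx"],b["fx"])
def box(P,lo,hi): return P[np.all((P>lo)&(P<hi),1)]
for n,p in(("top",a),("side",b)):
  P,v,u=pts(p)
  print(n)
  # card tops
  T=box(P,[.40,.08,.122],[.68,.32,.15])
  for r in regions_of(p,"card_1_centre"):print(round(r["p"],2),r["centre"])
  import cv2 as c
  lab=np.zeros(len(T),int); 
  _,l,cc=cv2.kmeans(T[:,:2].astype(np.float32)@np.array([[1],[.15]],np.float32),3,None,(3,50,1e-5),5,0)
  for k in range(3):
    Q=T[l[:,0]==k]; r=cv2.minAreaRect(Q[:,:2].astype(np.float32)*1000); print(len(Q),np.round(Q.mean(0),4),np.round(Q[:,2].max(),4),np.round(r[0]),np.round(r[1]),round(r[2],1))
  # cradle base
  C=box(P,[.42,-.28,.003],[.66,-.08,.02]); r=cv2.minAreaRect(C[:,:2].astype(np.float32)*1000); print("base",r,len(C))
  C=box(P,[.42,-.28,.025],[.66,-.08,.15]); r=cv2.minAreaRect(C[:,:2].astype(np.float32)*1000); print("easel",r,len(C),C[:,2].max())
  R=box(P,[.40,.08,.085],[.68,.32,.1]); r=cv2.minAreaRect(R[:,:2].astype(np.float32)*1000); print("rack",r,len(R))
E
```

```text
446.6690557414173 412.1165389769221
top
0.6 [203.8, 251.6]
127 [0.4773 0.214  0.1322] 0.1383 [478. 215.] [120.  10.] 74.2
129 [0.5399 0.1973 0.132 ] 0.1428 [540. 197.] [119.  11.] 74.7
130 [0.6023 0.1796 0.1319] 0.1404 [603. 180.] [119.  12.] 74.9
base ((540.0689086914062, -179.43136596679688), (240.0889129638672, 198.75169372558594), 0.17063821852207184) 1664
easel ((528.6416015625, -181.9126739501953), (68.31633758544922, 101.47581481933594), 19.43930435180664) 476 0.11431677202324875
rack ((540.4616088867188, 197.81210327148438), (137.73130798339844, 190.027099609375), 74.28652954101562) 300
side
0.54 [260.3, 330.8]
189 [0.6043 0.1856 0.1307] 0.1367 [604. 182.] [119.  11.] 74.3
186 [0.4801 0.2183 0.1306] 0.1358 [481. 203.] [ 59. 136.] 9.8
182 [0.5419 0.203  0.1308] 0.1353 [541. 200.] [121.  11.] 74.4
base ((539.757568359375, -179.1620635986328), (239.683349609375, 198.11563110351562), 0.49363183975219727) 1072
easel ((530.4602661132812, -179.68118286132812), (66.78187561035156, 104.82274627685547), 21.255695343017578) 579 0.10935902556722288
rack ((540.7587280273438, 199.01162719726562), (139.6230010986328, 188.3271942138672), 74.52950286865234) 586
```

View pics/2.png

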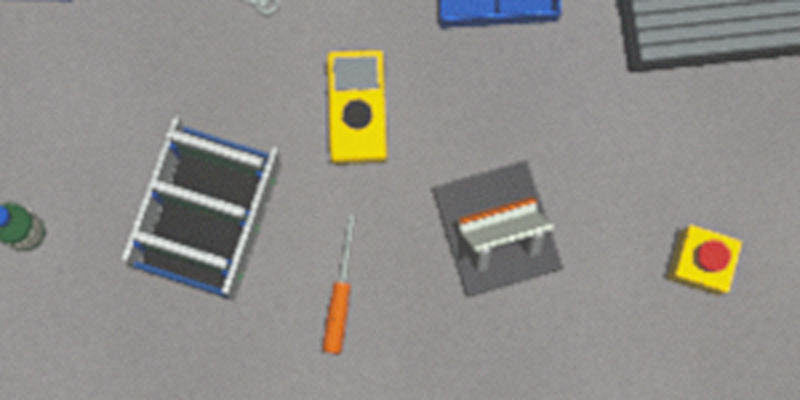

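View pics/3.png

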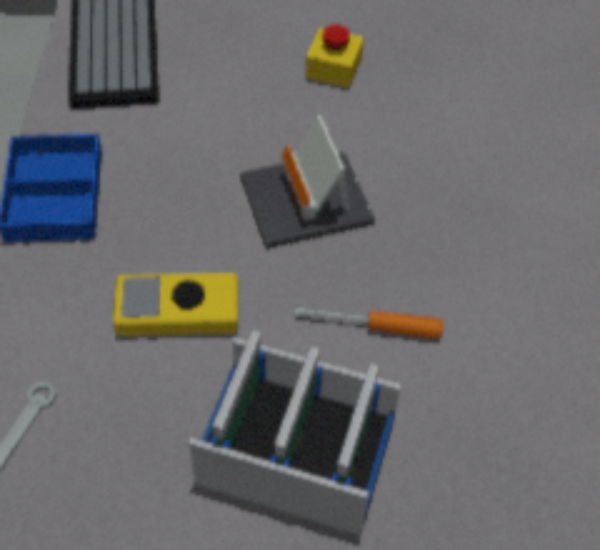

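The pictures show three cards in the rack (rack x about −15.5° in world) and the cradle with its orange lip facing +x and slightly +y (yaw about +20°). Next I work out the tool yaw, then take a wrist look above the cradle.

```bash
python3 - <<'E'
from h import *
from scipy.spatial.transform import Rotation as R
o=monitor.get_obs(); M=R.from_quat(o["ee_rot"]).as_matrix(); print(np.round(M,3), "jaw yaw",np.degrees(np.arctan2(M[1,1],M[0,1])))
w=camera("wrist"); C=w["cam_to_world"]; print(np.round(C,3).tolist(), w["fx"]); print("cam in tool",np.round(M.T@(C[:3,3]-o["position"]),3), np.round(M.T@C[:3,:3],2).tolist())
E
```

```text
[[-0.     0.296  0.955]
 [ 0.     0.955 -0.296]
 [-1.     0.    -0.   ]] jaw yaw 72.76302934083336
[[0.295, -0.91, -0.293, 0.11], [0.955, 0.281, 0.09, 0.62], [0.0, -0.306, 0.952, 0.374], [0.0, 0.0, 0.0, 1.0]] 284.67009482671574
cam in tool [-0.143  0.    -0.078] [[-0.0, 0.31, -0.95], [1.0, -0.0, -0.0], [-0.0, -0.95, -0.31]]
```

Call:
{"method": "step_arm", "body": {"increments": [[0.05,0.026,-0.028,0.0083,-0.077],[0.05,0.026,-0.028,0.0083,-0.077],[0.05,0.026,-0.028,0.0083,-0.077],[0.05,0.026,-0.028,0.0083,-0.077],[0.05,0.026,-0.028,0.0083,-0.077],[0.05,0.026,-0.028,0.0083,-0.077],[0.05,0.026,-0.028,0.0083,-0.077],[0.05,0.026,-0.028,0.0083,-0.077],[0.05,0.026,-0.028,0.0083,-0.077],[0.05,0.026,-0.028,0.0083,-0.077],[0.05,0.026,-0.028,0.0083,-0.077],[0.05,0.026,-0.028,0.0083,-0.077]]}}

```text
clock: 2.05
position: [0.4981, 0.2593, 0.3317]
ee_rot: [0.408, 0.578, -0.407, 0.578]
ft_force: [0.3, -0.8, 0.4]
grip_width: 0.585
```

Call:
{"method": "step_arm", "body": {"increments": [[0.05,0.003,-0.032,0,0],[0.05,0.003,-0.032,0,0],[0.05,0.003,-0.032,0,0],[0.05,0.003,-0.032,0,0],[0.05,0.003,-0.032,0,0],[0.05,0.003,-0.032,0,0],[0.05,0.003,-0.032,0,0],[0.05,0.003,-0.032,0,0],[0.05,0.003,-0.032,0,0],[0.05,0.003,-0.032,0,0],[0.05,0.003,-0.032,0,0],[0.05,0,0,0,0]]}}

```text
clock: 3.05
position: [0.5295, -0.0984, 0.3314]
ee_rot: [0.409, 0.576, -0.409, 0.578]
ft_force: [1.2, -1.3, 0.2]
grip_width: 0.583
```

```bash
cat >> h.py <<'E'
from scipy.spatial.transform import Rotation as R
def pose():
    o=monitor.get_obs(); M=R.from_quat(o["ee_rot"]).as_matrix()
    print("t",round(float(o["clock"]),2),"tcp",np.round(o["position"],4),"yaw",round(float(np.degrees(np.arctan2(M[1,1],M[0,1]))),2),"tilt",np.round(M[2],3),"F",np.round(o["ft_force"],2),"T",np.round(o["torque"],2),"g",round(float(o["grip_width"]),3)); return o
E
python3 - <<'E'
from h import *
pose(); p=camera("wrist"); pose()
cv2.imwrite("pics/4.png",p["color"][:,:,::-1]); np.savez("cr.npz",**p)
for q in("cradle",):
  for r in regions_of(p,q)[:2]:
    P,_,_=pts(p,r["region"]); print(r["p"],r["centre"],len(P))
    for lo,hi in((.004,.02),(.03,.2),(.02,.2)):
      Q=P[(P[:,2]>lo)&(P[:,2]<hi)]; print(lo,len(Q),cv2.minAreaRect((Q[:,:2]*1000).astype(np.float32)),Q[:,2].max())
E
```

```text
t 3.05 tcp [ 0.5295 -0.0984  0.3314] yaw 19.33 tilt [-1.     0.     0.002] F [ 1.23 -1.32  0.23] T [ 0.    0.01 -0.01] g 0.583
t 3.1 tcp [ 0.5297 -0.0951  0.3313] yaw 19.46 tilt [-1.     0.     0.001] F [ 0.06  0.47 -0.39] T [ 0.02 -0.03  0.01] g 0.583
0.94 [198.7, 314.0] 6766
0.004 4119 ((540.1207275390625, -176.33328247070312), (150.0568084716797, 129.9717254638672), 19.005603790283203) 0.019999156844473676
0.03 2502 ((529.374267578125, -179.95901489257812), (66.15890502929688, 100.4089584350586), 18.25469970703125) 0.10952234542797168
0.02 2517 ((528.5216674804688, -180.55874633789062), (68.65567016601562, 100.59558868408203), 19.659643173217773) 0.10952234542797168
```

View pics/4.png

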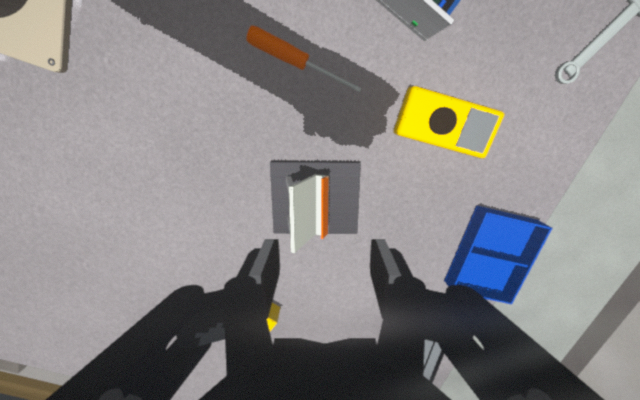

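The wrist view shows the cradle base at about (315,198) px, with its lip (orange, column 325) facing image right. The arm was still settling, so I measure once more at rest.

```bash
python3 - <<'E'
from h import *
pose()
for n in("wrist","wrist","top"):
  p=camera(n); r=regions_of(p,"cradle")[0]
  P,v,u=pts(p,r["region"]); col=p["color"][v,u].astype(int)
  Q=P[(P[:,2]>.004)&(P[:,2]<.018)]; c,s,a=cv2.minAreaRect((Q[:,:2]*1000).astype(np.float32)); print(n,c,s,a,"basez",np.median(Q[:,2]))
  yaw=np.radians(19.2); c=np.array([.5401,-.1763]); d=P[:,:2]-c
  X=d@[np.cos(yaw),np.sin(yaw)]; Y=d@[-np.sin(yaw),np.cos(yaw)]
  m=(P[:,2]>.06)&(col.min(1)>140)
  A=np.c_[X[m],Y[m],np.ones(m.sum())]; 
  k=np.abs(X[m]-np.median(X[m]))<1
  for _ in range(6):
    f,*_=np.linalg.lstsq(A[k],P[m,2][k],rcond=None); k=np.abs(A@f-P[m,2])<.004
  print("rest slope x,y,c",np.round(f,4),"expected slope",-1/np.tan(np.radians(25)),"x at z=.08",(0.08-f[2])/f[0],"expect",-.0027-(.08-.0437)*.4663, "Y range",np.percentile(Y[m],[1,99]))
  o=(col[:,0]>150)&(col[:,2]<90); print("lip",o.sum(),X[o].min(),X[o].max(),Y[o].min(),Y[o].max(),P[o,2].max(), "yaw lip",np.degrees(np.arctan(np.polyfit(Y[o],X[o],1)[0])))
pose()
E
```

```text
t 3.15 tcp [ 0.53   -0.0925  0.3311] yaw 19.65 tilt [-1.  0.  0.] F [0.14 1.17 0.14] T [ 0.04 -0.03  0.01] g 0.585
wrist (540.214599609375, -176.15301513671875) (150.19635009765625, 129.9540557861328) 19.00078773498535 basez 0.01235351597905332
rest slope x,y,c [-2.0867  0.0083  0.0496] expected slope -2.1445069205095586 x at z=.08 -0.014554802962745389 expect -0.01962669 Y range [-0.04841215  0.04921741]
lip 363 0.010861224831202993 0.021363804430297183 -0.049153291548144795 0.049464276335983784 0.06396174849883696 yaw lip 0.12883863230757098
wrist (540.0467529296875, -176.33839416503906) (149.7734832763672, 130.26271057128906) 18.90670394897461 basez 0.012364487432330012
rest slope x,y,c [-2.1103  0.0089  0.0493] expected slope -2.1445069205095586 x at z=.08 -0.014565846404025883 expect -0.01962669 Y range [-0.04844736  0.04910874]
lip 367 0.010773352371962206 0.021270230778856872 -0.04835730831715439 0.04961956615984953 0.06404128602090492 yaw lip 0.176433044984597
top (532.9627075195312, 197.34584045410156) (132.88912963867188, 174.3941650390625) 74.969970703125 basez 0.013472718621047708
rest slope x,y,c [0.003  0.0161 0.0898] expected slope -2.1445069205095586 x at z=.08 -3.2415819227081513 expect -0.01962669 Y range [0.25069408 0.45713642]Traceback (most recent call last):
  File "<stdin>", line 15, in <module>
    return umr_minimum(a, axis, None, out, keepdims, initial, where)
ValueError: zero-size array to reduction operation minimum which has no identity
```

```bash
python3 - <<'E'
from h import *
pose()
p=camera("wrist"); r=regions_of(p,"cradle")[0]
P,v,u=pts(p,r["region"]); col=p["color"][v,u].astype(int)
yaw=np.radians(19.0); c=np.array([.5401,-.1763]); d=P[:,:2]-c
X=d@[np.cos(yaw),np.sin(yaw)]; Y=d@[-np.sin(yaw),np.cos(yaw)]
for yy in(-.03,.0,.03):
  m=abs(Y-yy)<.0012
  o=np.argsort(X[m]); 
  print(yy); print([(round(x*1e3,1),round(z*1e3,1),"o" if c[0]>150 and c[2]<90 else "w" if c.min()>130 else "d") for x,z,c in zip(X[m][o],P[m,2][o],col[m][o]) if z>.016])
E
```

```text
t 3.45 tcp [ 0.5303 -0.0899  0.3309] yaw 19.93 tilt [-1.  0. -0.] F [0.07 0.94 0.53] T [ 0.02 -0.03 -0.01] g 0.586
-0.03
[(np.float64(-46.2), np.float64(25.1), 'd'), (np.float64(-45.6), np.float64(29.4), 'd'), (np.float64(-45.5), np.float64(16.7), 'w'), (np.float64(-45.1), np.float64(20.2), 'w'), (np.float64(-44.4), np.float64(25.4), 'w'), (np.float64(-42.8), np.float64(38.2), 'w'), (np.float64(-42.2), np.float64(42.7), 'w'), (np.float64(-42.1), np.float64(44.1), 'w'), (np.float64(-41.4), np.float64(49.0), 'w'), (np.float64(-41.2), np.float64(51.1), 'w'), (np.float64(-36.9), np.float64(72.4), 'w'), (np.float64(-36.8), np.float64(73.4), 'w'), (np.float64(-29.9), np.float64(105.1), 'w'), (np.float64(-29.6), np.float64(108.2), 'w'), (np.float64(-28.2), np.float64(107.2), 'w'), (np.float64(-26.9), np.float64(106.6), 'w'), (np.float64(-25.7), np.float64(104.2), 'w'), (np.float64(-25.7), np.float64(104.6), 'w'), (np.float64(-24.6), np.float64(100.9), 'w'), (np.float64(-24.5), np.float64(101.9), 'w'), (np.float64(-23.4), np.float64(99.0), 'w'), (np.float64(-23.3), np.float64(99.1), 'w'), (n
[... 6223 characters left out ...]
oat64(48.6), 'w'), (np.float64(2.0), np.float64(43.5), 'w'), (np.float64(2.1), np.float64(45.1), 'w'), (np.float64(3.6), np.float64(45.1), 'w'), (np.float64(5.2), np.float64(44.9), 'w'), (np.float64(6.8), np.float64(47.2), 'w'), (np.float64(8.4), np.float64(47.6), 'w'), (np.float64(10.0), np.float64(47.6), 'w'), (np.float64(10.3), np.float64(61.6), 'w'), (np.float64(11.8), np.float64(62.3), 'o'), (np.float64(13.3), np.float64(62.6), 'o'), (np.float64(14.8), np.float64(60.0), 'o'), (np.float64(14.8), np.float64(60.8), 'o'), (np.float64(16.3), np.float64(56.5), 'o'), (np.float64(17.8), np.float64(53.8), 'o'), (np.float64(19.4), np.float64(50.1), 'o'), (np.float64(21.0), np.float64(45.2), 'd')]
```

Call:
{"method": "step_arm", "body": {"increments": [[0.05,0.002,0.0352,0,-0.068],[0.05,0.002,0.0352,0,-0.068],[0.05,0.002,0.0352,0,-0.068],[0.05,0.002,0.0352,0,-0.068],[0.05,0.002,0.0352,0,-0.068],[0.05,0.002,0.0352,0,-0.068],[0.05,0.002,0.0352,0,-0.068],[0.05,0.002,0.0352,0,-0.068],[0.05,0.002,0.0352,0,-0.068],[0.05,0,0,0,0],[0.05,0,0,0,0],[0.05,0,0,0,0]]}}

```text
clock: 4.55
position: [0.5482, 0.2253, 0.3308]
ee_rot: [-0.562, -0.429, 0.562, -0.43]
ft_force: [0.6, -1.5, 1.0]
grip_width: 0.587
```

```bash
python3 - <<'E'
from h import *
pose()
p=camera("wrist"); cv2.imwrite("pics/5.png",p["color"][:,:,::-1])
P,v,u=pts(p); T=P[(P[:,2]>.125)&(P[:,2]<.139)&(P[:,0]>.42)&(P[:,0]<.66)&(P[:,1]>.1)&(P[:,1]<.3)]
ax=np.array([np.cos(np.radians(-15.5)),np.sin(np.radians(-15.5))])
_,l,c=cv2.kmeans((T[:,:2]@ax).astype(np.float32),3,None,(3,50,1e-6),5,0)
for k in range(3):
  Q=T[l[:,0]==k]; r=cv2.minAreaRect((Q[:,:2]*1e3).astype(np.float32)); print(len(Q),np.round(r[0],1),np.round(r[1],1),round(r[2],2),"z",np.round(np.median(Q[:,2]),4))
E
```

```text
t 4.55 tcp [0.5482 0.2253 0.3308] yaw -15.2 tilt [-1.     0.     0.001] F [ 0.61 -1.46  0.99] T [-0.03 -0.01  0.03] g 0.587
812 [478.6 217. ] [120.2  10.5] 74.48 z 0.1321
812 [603.8 182.4] [119.3  10.5] 74.56 z 0.1321
705 [541.6 199.7] [119.3   9. ] 74.67 z 0.1323
```

View pics/5.png

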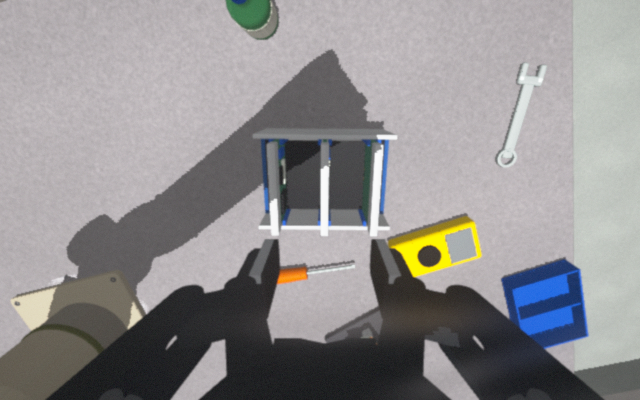

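```bash
python3 - <<'E'
import cv2
i=cv2.imread("pics/5.png"); cv2.imwrite("pics/6.png",cv2.resize(i[120:245,245:405],(768,600),interpolation=cv2.INTER_CUBIC))
E
```

```text
(no output)
```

View pics/6.png

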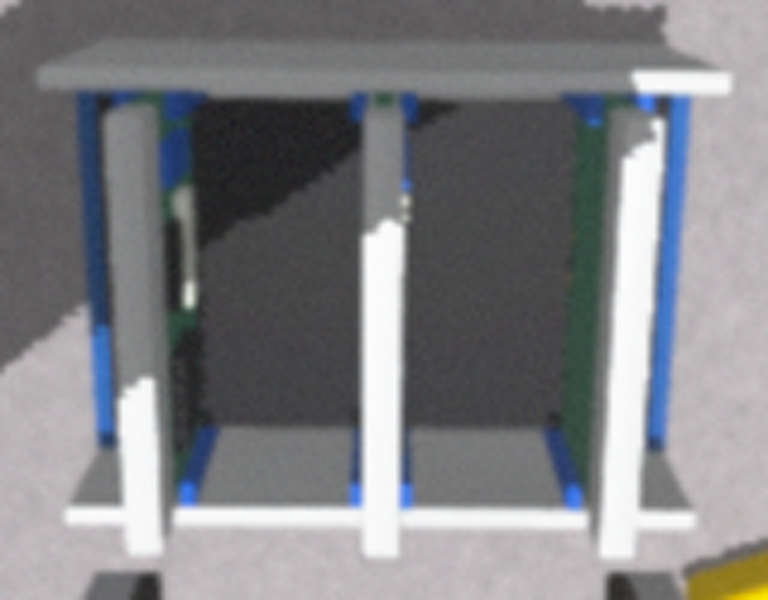

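The cards' chips (blue, white and black blocks) are on the +x side: left card at crop x≈180, and the right card's −x face is plain green. Chip normal is therefore yaw −15.4° and the final jaw yaw is +19°. I'll start with the middle card.

Call:
{"method": "step_arm", "body": {"increments": [[0.04,-0.0035,-0.013,-0.01,-0.003],[0.04,-0.0035,-0.0135,-0.02,0],[0.04,0,0,-0.035,0],[0.04,0,0,-0.035,0],[0.04,0,0,-0.035,0],[0.04,0,0,-0.035,0],[0.04,0,0,-0.03,0],[0.04,0,0,-0.02,0],[0.04,0,0,-0.01,0],[0.04,0,0,0,0],[0.04,0,0,0,0],[0.04,0,0,0,0]], "force": 30}}

```text
clock: 5.6
position: [0.5423, 0.1992, 0.1028]
ee_rot: [0.564, 0.428, -0.562, 0.428]
ft_force: [0.2, -0.6, 0.6]
grip_width: 0.474
```

Call:
{"method": "step_arm", "body": {"increments": [[0.02,0,0,0,0],[0.015,0,0,0,0],[0.01,0,0,0,0],[0.004,0,0,0,0],[0.004,0,0,0,0],[0.004,0,0,0,0],[0.004,0,0,0,0]]}}

```text
clock: 6.18
position: [0.5417, 0.1996, 0.1019]
ee_rot: [0.563, 0.428, -0.562, 0.429]
ft_force: [-1.6, -0.4, 7.5]
grip_width: 0.115
```

```bash
python3 -c "
from h import *
pose()"
```

```text
t 6.18 tcp [0.5417 0.1996 0.1019] yaw -15.41 tilt [-1.     0.001 -0.001] F [-1.64 -0.43  7.49] T [-0.    0.36  0.08] g 0.115
```

Call:
{"method": "step_arm", "body": {"increments": [[0.004,0,0,0.001,0],[0.004,0,0,0.001,0],[0.004,0,0,0.001,0],[0.004,0,0,0,0]]}}

```text
clock: 6.52
position: [0.5411, 0.1992, 0.1039]
ee_rot: [-0.562, -0.428, 0.563, -0.428]
ft_force: [0.3, -0.2, -2.2]
grip_width: 0.112
```

Call:
{"method": "step_arm", "body": {"increments": [[0.004,0,0,0.001,0],[0.004,0,0,0.001,0],[0.004,0,0,0,0]]}}

```text
clock: 6.77
position: [0.5412, 0.1993, 0.1061]
ee_rot: [0.563, 0.428, -0.562, 0.428]
ft_force: [0.2, -1.2, -1.4]
grip_width: 0.11
```

Call:
{"method": "step_arm", "body": {"increments": [[0.004,0,0,0.001,0],[0.004,0,0,0.001,0],[0.004,0,0,0,0],[0.004,0,0,0,0]]}}

```text
clock: 7.1
position: [0.5412, 0.1993, 0.108]
ee_rot: [0.563, 0.428, -0.562, 0.428]
ft_force: [-0.7, -0.8, -2.0]
grip_width: 0.113
```

Call:
{"method": "step_arm", "body": {"increments": [[0.004,0,0,0.001,0],[0.004,0,0,0.001,0],[0.004,0,0,0,0],[0.004,0,0,0,0]]}}

```text
clock: 7.43
position: [0.5412, 0.1993, 0.11]
ee_rot: [0.563, 0.428, -0.562, 0.428]
ft_force: [-0.7, 0.5, -2.0]
grip_width: 0.109
```

```bash
python3 - <<'E'
from h import *
pose()
p=camera("wrist")
P,v,u=pts(p); T=P[(P[:,2]>.125)&(P[:,2]<.16)&(P[:,0]>.42)&(P[:,0]<.66)&(P[:,1]>.1)&(P[:,1]<.3)]
s=(T[:,:2]-[.541,.199])@[np.cos(np.radians(-15.4)),np.sin(np.radians(-15.4))]
for c in(-.065,0,.065):
  m=abs(s-c)<.006; print(c,m.sum(),np.round(np.percentile(T[m,2],[10,50,90]),4))
pose()
E
```

```text
t 7.43 tcp [0.5412 0.1993 0.11  ] yaw -15.42 tilt [-1.  0. -0.] F [-0.72  0.46 -2.02] T [ 0.03 -0.   -0.04] g 0.109
-0.065 4372 [0.1278 0.1321 0.133 ]
0 4667 [0.1396 0.1405 0.1415]
0.065 4345 [0.1278 0.1321 0.133 ]
t 7.48 tcp [0.5412 0.1993 0.11  ] yaw -15.41 tilt [-1.  0. -0.] F [-0.22 -0.11 -2.52] T [-0.04 -0.   -0.05] g 0.114
```

Middle card has risen 8.4 mm (top at 0.1405) with only ~2 N, where a held card would pull over 13 N, so it is the loose one. I draw it straight up.

Call:
{"method": "step_arm", "body": {"increments": [[0.004,0,0,0.004,0],[0.004,0,0,0.01,0],[0.004,0,0,0.012,0],[0.004,0,0,0.012,0],[0.004,0,0,0.012,0],[0.004,0,0,0.012,0],[0.004,0,0,0.012,0],[0.004,0,0,0.012,0],[0.004,0,0,0.018,0],[0.004,0,0,0.018,0],[0.004,0,0,0.018,0],[0.004,0,0,0,0]], "force": 40}}

```text
clock: 8.48
position: [0.5426, 0.1997, 0.2543]
ee_rot: [0.565, 0.428, -0.561, 0.429]
ft_force: [1.3, -0.7, -1.7]
grip_width: 0.109
```

```bash
python3 - <<'E'
from h import *
pose()
a=camera("side"); o=pose()
P,v,u=pts(a); 
ax=np.array([np.cos(np.radians(-15.4)),np.sin(np.radians(-15.4))]); ay=np.array([-ax[1],ax[0]])
d=P[:,:2]-o["position"][:2]; s=d@ax; t=d@ay
m=(abs(s)<.02)&(abs(t)<.08)&(P[:,2]>.13)&(P[:,2]<.30); print("z",np.percentile(P[m,2],[1,5,50,95,99]),"t",np.percentile(t[m],[1,99]))
n=(P[:,2]>.122)&(P[:,2]<.142)&(abs(t)<.06)
for c in(-.065,.065):
  k=n&(abs(s-c)<.008); print(c,k.sum(),np.median(P[k,2]))
cv2.imwrite("pics/7.png",cv2.resize(a["color"][60:320,210:450],(554,600))[:,:,::-1])
E
```

```text
t 8.48 tcp [0.5426 0.1997 0.2543] yaw -15.42 tilt [-1.     0.004 -0.004] F [ 1.32 -0.66 -1.71] T [-0.04 -0.09 -0.02] g 0.109
t 8.53 tcp [0.542  0.1995 0.2521] yaw -15.42 tilt [-1.     0.003 -0.003] F [-0.08  1.33 -2.38] T [-0.02 -0.03  0.  ] g 0.111
z [0.16582109 0.17306997 0.26591406 0.29198294 0.29882233] t [-0.04005307  0.06006011]
-0.065 181 0.13108507592661633
0.065 180 0.1311165474802401
```

View pics/7.png

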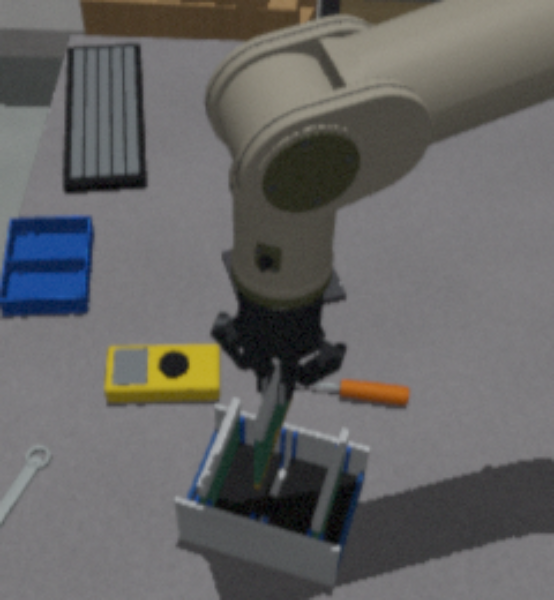

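Only the middle card is lifted clear; both others stay down (tops at 0.131). Before moving on I check how low the chips reach, using the left card which looks the same.

```bash
python3 - <<'E'
from h import *
pose(); p=camera("wrist"); P,v,u=pts(p); col=p["color"][v,u].astype(int)
ax=np.array([np.cos(np.radians(-15.4)),np.sin(np.radians(-15.4))]); ay=np.array([-ax[1],ax[0]])
d=P[:,:2]-[.4786,.217]; s=d@ax; t=d@ay
m=(s>-.002)&(s<.012)&(abs(t)<.05)&(P[:,2]<.107)&(P[:,2]>.013)
print(m.sum())
for z in np.arange(.012,.108,.006):
  row=[]
  for tt in np.arange(-.05,.05,.0125):
    k=m&(P[:,2]>=z)&(P[:,2]<z+.006)&(t>=tt)&(t<tt+.0125)
    row.append(f"{np.median(s[k])*1e3:5.1f}/{np.median(col[k],0).astype(int).tolist()}" if k.sum()>1 else "  -  ")
  print(round(z,3),*row)
E
```

```text
t 8.53 tcp [0.542  0.1995 0.2521] yaw -15.42 tilt [-1.     0.003 -0.003] F [-0.08  1.33 -2.38] T [-0.02 -0.03  0.  ] g 0.111
1341
0.012   -     -     -     -     -     -     -     -  
0.018   -     -     -     0.2/[89, 89, 78]   -     -     -     -  
0.024   -     -     -     -     -     -     -     -  
0.03   -     -     -     2.0/[73, 76, 71]   -     -     -     -  
0.036   2.9/[39, 48, 45]   2.9/[41, 50, 46]   2.8/[45, 68, 59]   2.8/[82, 91, 84]   -     3.0/[83, 89, 84]   2.9/[42, 64, 69]   3.0/[43, 61, 63]
0.042   8.3/[62, 62, 65]   8.2/[64, 63, 65]   7.6/[39, 39, 41]   8.2/[36, 37, 38]   8.7/[37, 38, 38]   8.8/[36, 36, 38]   7.9/[39, 39, 41]   8.0/[39, 41, 41]
0.048   8.6/[64, 63, 67]   9.7/[66, 65, 69]   7.6/[40, 40, 41]   9.0/[38, 39, 39]   8.0/[35, 37, 37]   8.5/[36, 36, 37]   6.5/[40, 43, 42]   8.5/[40, 40, 41]
0.054   -     -     2.9/[44, 71, 60]   3.0/[76, 96, 85]   -     -     3.0/[49, 75, 73]   3.2/[46, 75, 71]
0.06   6.7/[41, 45, 44]   6.7/[42, 51, 47]   4.2/[42, 57, 50]   2.8/[59, 84, 72]   7.0/[113, 116, 110]   6.9/[109, 109, 97]   2.9/[52, 79, 80]   3.0/[49, 75, 70]

[... 299 characters left out ...]
4.6/[140, 142, 135]   6.9/[34, 58, 101]
0.078   6.8/[38, 42, 42]   6.8/[38, 37, 38]   6.8/[36, 36, 37]   2.8/[45, 73, 60]   -     -     2.9/[50, 77, 70]   6.9/[36, 58, 104]
0.084   6.8/[41, 45, 45]   6.9/[36, 37, 39]   6.6/[37, 37, 37]   2.9/[46, 75, 62]   6.9/[89, 89, 84]   6.8/[63, 67, 61]   3.0/[45, 73, 64]   6.8/[35, 58, 105]
0.09   4.5/[51, 57, 54]   4.9/[45, 48, 48]   4.6/[39, 40, 40]   2.9/[47, 77, 65]   6.9/[46, 45, 45]   6.8/[40, 40, 41]   3.0/[49, 75, 67]   6.9/[35, 58, 105]
0.096   2.9/[71, 85, 80]   2.8/[74, 87, 81]   2.9/[64, 77, 71]   2.9/[64, 84, 76]   4.8/[38, 39, 39]   4.7/[39, 39, 41]   3.0/[63, 83, 80]   5.1/[40, 66, 122]
0.102   -     -     -     -     -     -     -     -
```

Board face is plain (3 mm) low down; chips start well above lip height. I carry the card over to the cradle.

Call:
{"method": "step_arm", "body": {"increments": [[0.004,0,-0.01,0,0.02],[0.004,0,-0.02,0,0.04],[0.004,0,-0.028,0,0.045],[0.004,0,-0.028,0,0.045],[0.004,0,-0.028,0,0.045],[0.004,0,-0.028,0,0.045],[0.004,0.001,-0.028,0,0.045],[0.004,0.001,-0.028,0,0.045],[0.004,0.001,-0.028,0,0.045],[0.004,0,-0.028,0,0.045],[0.004,0,-0.028,0,0.045],[0.004,0,-0.028,0,0.045]]}}

```text
clock: 9.58
position: [0.5433, -0.112, 0.2488]
ee_rot: [0.435, 0.557, -0.436, 0.556]
ft_force: [0.3, 0.1, -2.0]
grip_width: 0.114
```

Call:
{"method": "step_arm", "body": {"increments": [[0.004,0,-0.028,0,0.045],[0.004,0,-0.022,0,0.045],[0.004,0,-0.01,0,0],[0.004,0,-0.004,0,0],[0.004,0,0,0,0],[0.004,0,0,0,0],[0.004,0,0,0,0],[0.004,0,0,0,0]]}}

```text
clock: 10.25
position: [0.5444, -0.1732, 0.2498]
ee_rot: [0.41, 0.576, -0.41, 0.576]
ft_force: [0.7, 0.2, -2.5]
grip_width: 0.106
```

```bash
python3 -c "
from h import *
o=pose(); d=o['position'][:2]-np.array([.5401,-.1763]); a=np.radians(19.); print('X,Y',d@[np.cos(a),np.sin(a)],d@[-np.sin(a),np.cos(a)])"
```

```text
t 10.25 tcp [ 0.5444 -0.1732  0.2498] yaw 19.07 tilt [-1.     0.    -0.001] F [ 0.68  0.16 -2.51] T [ 0.02 -0.04  0.03] g 0.106
X,Y 0.005116056465393334 0.0015310812757190941
```

Call:
{"method": "step_arm", "body": {"increments": [[0.004,-0.0003,-0.0017,-0.008,0],[0.004,0,0,-0.014,0],[0.004,0,0,-0.014,0],[0.004,0,0,-0.014,0],[0.004,0,0,-0.014,0],[0.004,0,0,-0.012,0],[0.004,0,0,-0.008,0],[0.004,0,0,-0.006,0],[0.004,0,0,-0.004,0],[0.004,0,0,0,0],[0.004,0,0,0,0],[0.004,0,0,0,0]]}}

```text
clock: 11.25
position: [0.5442, -0.1766, 0.1566]
ee_rot: [0.411, 0.575, -0.411, 0.576]
ft_force: [-0.1, -0.5, -2.8]
grip_width: 0.105
```

```bash
python3 - <<'E'
from h import *
o=pose()
p=camera("wrist"); cv2.imwrite("pics/8.png",cv2.resize(p["color"][120:300,220:420],(660,594),interpolation=cv2.INTER_CUBIC)[:,:,::-1])
P,v,u=pts(p); col=p["color"][v,u].astype(int); a=np.radians(19.0); d=P[:,:2]-[.5401,-.1763]; X=d@[np.cos(a),np.sin(a)]; Y=d@[-np.sin(a),np.cos(a)]
m=(Y>.04)&(Y<.07)&(abs(X)<.03)&(P[:,2]>.04)&(P[:,2]<.2)
for z in np.arange(.04,.18,.01):
  k=m&(P[:,2]>=z)&(P[:,2]<z+.01)
  if k.sum()>3: print(round(z,2),k.sum(),np.round(np.percentile(X[k],[5,50,95])*1e3,1),np.round(np.percentile(Y[k],[5,95])*1e3,1))
print(o["position"], (o["position"][:2]-[.5401,-.1763])@[np.cos(a),np.sin(a)])
E
```

```text
t 11.25 tcp [ 0.5442 -0.1766  0.1566] yaw 18.96 tilt [-1.     0.001  0.   ] F [-0.15 -0.54 -2.82] T [ 0.01  0.04 -0.01] g 0.105
0.04 73 [-1.8 16.8 21.5] [41.  49.7]
0.05 110 [-5.5  6.2 18.4] [41.5 49.6]
0.06 142 [-10.2  -6.3  13.7] [40.8 49.8]
0.07 98 [-15.4 -12.6   3.1] [40.7 58.1]
0.08 123 [-20.6 -17.3   2.2] [40.5 58. ]
0.09 131 [-24.9 -22.    2.7] [40.6 57.9]
0.1 164 [-29.5 -26.5   3.1] [40.5 58.1]
0.11 14 [1.6 3.7 6.5] [58.  58.2]
0.12 15 [1.3 4.3 6.4] [58.  58.1]
0.13 20 [1.5 4.  6.6] [58.  58.3]
0.14 29 [1.2 3.7 9.2] [50.9 58.2]
0.15 44 [ 1.3  5.2 10.6] [41.4 58.2]
0.16 53 [-0.   4.2  7.9] [58.  58.2]
0.17 78 [-0.4  3.7  8.1] [57.9 58.2]
[ 0.54424745 -0.17655194  0.15656577] 0.0038394702848314503
```

View pics/8.png

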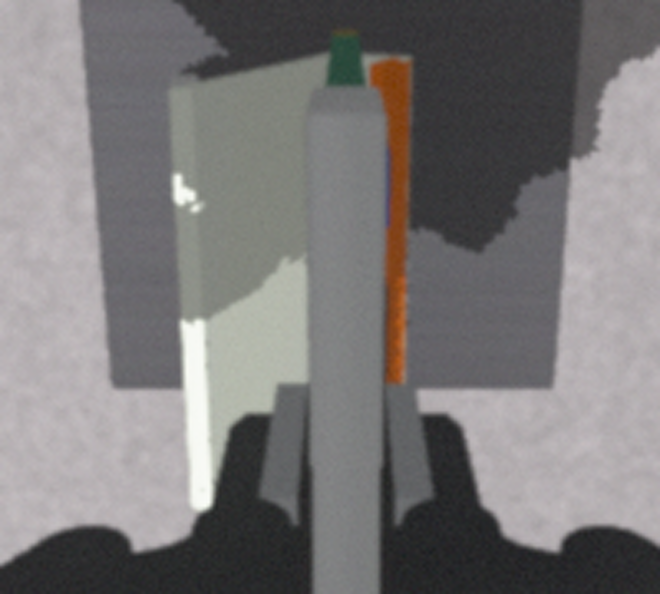

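The card hangs vertically between rest (left, light) and orange lip (right); its end face is at mid X≈3.9 mm, as planned. I lower it gently to contact.

Call:
{"method": "step_arm", "body": {"increments": [[0.004,0,0,-0.004,0],[0.004,0,0,-0.004,0],[0.004,0,0,-0.004,0],[0.004,0,0,-0.003,0],[0.004,0,0,-0.002,0],[0.004,0,0,-0.001,0],[0.004,0,0,-0.001,0],[0.004,0,0,0,0],[0.004,0,0,0,0]]}}

```text
clock: 12.05
position: [0.544, -0.1765, 0.137]
ee_rot: [0.411, 0.575, -0.411, 0.576]
ft_force: [-0.0, -0.5, -2.1]
grip_width: 0.111
```

Call:
{"method": "step_arm", "body": {"increments": [[0.004,0,0,-0.001,0],[0.004,0,0,-0.0005,0],[0.004,0,0,0,0]]}}

```text
clock: 12.3
position: [0.5442, -0.1765, 0.1358]
ee_rot: [0.411, 0.575, -0.411, 0.576]
ft_force: [-0.1, -0.1, 0.9]
grip_width: 0.106
```

Contact: force changed from −2.1 to +0.9 N at the expected height. Now I open slowly so the card leans back onto the rear finger.

Call:
{"method": "step_arm", "body": {"increments": [[0.011,0,0,0,0],[0.012,0,0,0,0],[0.0135,0,0,0,0],[0.015,0,0,0,0],[0.0165,0,0,0,0],[0.018,0,0,0,0],[0.02,0,0,0,0],[0.022,0,0,0,0],[0.024,0,0,0,0],[0.026,0,0,0,0],[0.028,0,0,0,0],[0.03,0,0,0,0]], "force": 20}}

```text
clock: 13.3
position: [0.5439, -0.1764, 0.1354]
ee_rot: [0.411, 0.576, -0.411, 0.576]
ft_force: [-0.4, 0.6, -0.1]
grip_width: 0.355
```

```bash
cat >> h.py <<'E'
def card(p):
    P,v,u=pts(p); a=np.radians(19.0); d=P[:,:2]-[.5401,-.1763]; X=d@[np.cos(a),np.sin(a)]; Y=d@[-np.sin(a),np.cos(a)]
    m=(Y>.0525)&(Y<.066)&(X>-.075)&(X<.03)&(P[:,2]>.04)&(P[:,2]<.2)
    for z in np.arange(.04,.18,.01):
        k=m&(P[:,2]>=z)&(P[:,2]<z+.01)
        if k.sum()>3: print(round(z,2),k.sum(),np.round(np.percentile(X[k],[5,50,95])*1e3,1),np.round(np.percentile(Y[k],[5,95])*1e3,1))
E
python3 - <<'E'
from h import *
o=pose(); p=camera("wrist"); card(p)
cv2.imwrite("pics/9.png",cv2.resize(p["color"][120:300,220:420],(660,594),interpolation=cv2.INTER_CUBIC)[:,:,::-1])
E
```

```text
t 13.3 tcp [ 0.5439 -0.1764  0.1354] yaw 18.97 tilt [-1.  0. -0.] F [-0.43  0.57 -0.09] T [-0.04 -0.    0.01] g 0.355
0.05 15 [1.5 6.4 6.4] [53.3 58.3]
0.06 18 [-0.5  4.4  5.6] [53.7 58.2]
0.07 24 [-0.7  3.3  4.8] [53.7 58.3]
0.08 25 [-1.2  3.4  4. ] [53.2 58.3]
0.09 29 [-2.4  1.5  2.7] [53.3 58.2]
0.1 37 [-3.4  1.6  2.2] [53.3 58.3]
0.11 36 [-4.5 -0.   1.2] [53.8 58.3]
0.12 38 [-5.1 -0.6  0.6] [54.  58.3]
0.13 42 [-6.3 -3.2 -0.6] [57.6 58.3]
0.14 79 [-8.  -2.3  0.6] [53.5 58.3]
0.15 113 [-9.2 -3.  -0.1] [53.3 58.3]
0.16 408 [-10.3  -5.8  -1.4] [52.8 58.2]
```

View pics/9.png

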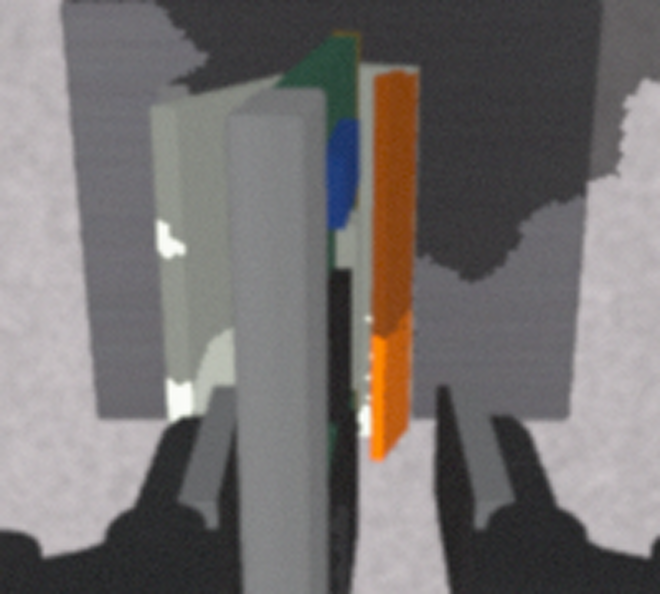

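The card now leans back about 6° on the rear finger, chip side (blue, white, black) facing the lip, bottom on the ledge. I keep following it back with the finger.

Call:
{"method": "step_arm", "body": {"increments": [[0.032,-0.00095,-0.00033,0,0],[0.034,-0.00095,-0.00033,0,0],[0.036,-0.00095,-0.00033,0,0],[0.038,-0.00095,-0.00033,0,0],[0.04,-0.00095,-0.00033,0,0],[0.042,-0.00095,-0.00033,0,0],[0.044,-0.00095,-0.00033,0,0],[0.046,-0.00095,-0.00033,0,0],[0.048,-0.00095,-0.00033,0,0],[0.05,-0.00095,-0.00033,0,0],[0.052,-0.00095,-0.00033,0,0],[0.054,-0.00095,-0.00033,0,0]]}}

```text
clock: 14.35
position: [0.5324, -0.1804, 0.1354]
ee_rot: [0.411, 0.576, -0.411, 0.576]
ft_force: [-1.3, -0.5, -0.5]
grip_width: 0.631
```

Call:
{"method": "step_arm", "body": {"increments": [[0.056,-0.0007,-0.00024,0,0],[0.058,-0.0007,-0.00024,0,0],[0.06,-0.0007,-0.00024,0,0],[0.062,-0.0007,-0.00024,0,0],[0.064,-0.0007,-0.00024,0,0],[0.066,-0.0007,-0.00024,0,0],[0.068,-0.0007,-0.00024,0,0],[0.07,-0.0007,-0.00024,0,0],[0.073,-0.0007,-0.00024,0,0],[0.076,-0.0007,-0.00024,0,0],[0.08,-0.0007,-0.00024,0,0],[0.08,0,0,0,0]]}}

```text
clock: 15.35
position: [0.5247, -0.1831, 0.1355]
ee_rot: [0.411, 0.575, -0.411, 0.576]
ft_force: [0.3, 0.4, 0.5]
grip_width: 0.937
```

```bash
python3 - <<'E'
from h import *
o=pose(); p=camera("wrist"); card(p)
cv2.imwrite("pics/10.png",cv2.resize(p["color"][120:320,200:440],(720,600),interpolation=cv2.INTER_CUBIC)[:,:,::-1])
E
```

```text
t 15.35 tcp [ 0.5247 -0.1831  0.1355] yaw 18.96 tilt [-1.  0. -0.] F [0.28 0.37 0.46] T [-0.   -0.07 -0.02] g 0.937
0.04 15 [2.  6.  6.9] [53.5 58.2]
0.05 48 [-1.3  3.   5.8] [52.8 58.2]
0.06 54 [-4.6 -1.5  1.1] [52.9 58.2]
0.07 65 [-12.   -6.4  -4. ] [52.9 58.3]
0.08 69 [-15.3 -10.9  -8.7] [52.9 58.3]
0.09 86 [-20.5 -15.6 -13.2] [53.1 58.3]
0.1 93 [-25.6 -20.5 -18.1] [52.8 58.2]
0.11 118 [-30.  -25.2 -22.2] [53.  58.3]
0.12 133 [-34.4 -29.7 -27.3] [53.  58.3]
0.13 132 [-40.8 -33.3 -31.8] [53.  58.3]
0.14 224 [-44.7 -37.3 -34.4] [52.9 58.3]
0.15 372 [-49.3 -43.5 -39.2] [52.9 58.2]
```

View pics/10.png

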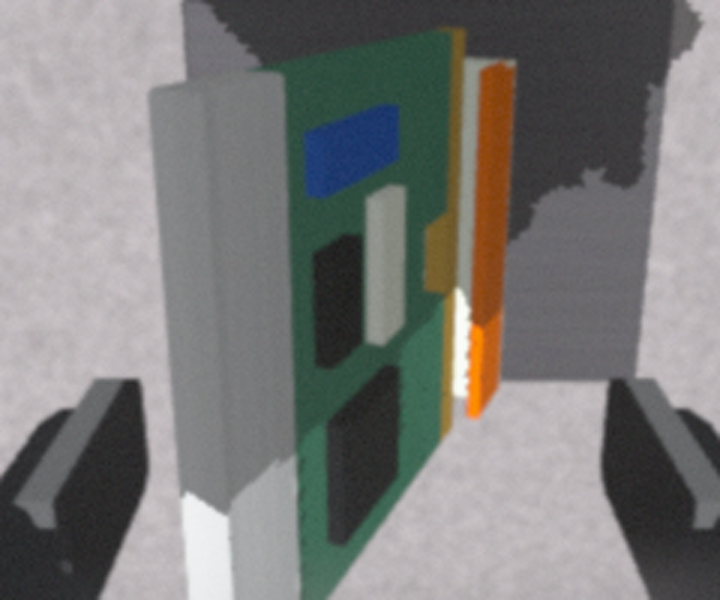

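The card rests at ~25° with chip side out, and the rear finger (left) stands ~6 mm clear of its top corner. I lift straight up.

Call:
{"method": "step_arm", "body": {"increments": [[0.08,0,0,0.004,0],[0.08,0,0,0.006,0],[0.08,0,0,0.01,0],[0.08,0,0,0.015,0],[0.08,0,0,0.02,0],[0.08,0,0,0.025,0],[0.08,0,0,0.03,0],[0.08,0,0,0.03,0],[0.08,0,0,0.03,0],[0.08,0,0,0,0],[0.08,0,0,0,0],[0.08,0,0,0,0]]}}

```text
clock: 16.4
position: [0.5246, -0.183, 0.3056]
ee_rot: [0.411, 0.575, -0.411, 0.576]
ft_force: [0.0, 0.4, 0.1]
grip_width: 0.939
```

```bash
python3 - <<'E'
from h import *
o=pose(); p=camera("wrist"); card(p)
# front plane of board, card frame
P,v,u=pts(p); a=np.radians(19.0); d=P[:,:2]-[.5401,-.1763]; X=d@[np.cos(a),np.sin(a)]; Y=d@[-np.sin(a),np.cos(a)]; Z=P[:,2]
m=(abs(Y)<.07)&(Z>.135)&(Z<.17)&(X>-.07)&(X<-.02); print("Y extent",np.percentile(Y[m],[.5,99.5]),"top z",np.percentile(Z[m],[95,99]))
b=camera("side"); cv2.imwrite("pics/11.png",cv2.resize(b["color"][90:320,210:450],(600,575))[:,:,::-1])
for q in("screwdriver","meter","cleaner","estop"):
  r=regions_of(b,q)[0]; Q,_,_=pts(b,r["region"]); print(q,round(r["p"],2),np.round(np.median(Q,0),3))
P,_,_=pts(b); ax=np.array([np.cos(np.radians(-15.4)),np.sin(np.radians(-15.4))]); d=P[:,:2]-[.5412,.1993]; s=d@ax; t=d@[-ax[1],ax[0]]
for c in(-.065,.065):
  k=(abs(s-c)<.008)&(abs(t)<.06)&(P[:,2]>.122)&(P[:,2]<.15); print(c,k.sum(),np.median(P[k,2]))
E
```

```text
t 16.4 tcp [ 0.5246 -0.183   0.3056] yaw 18.97 tilt [-1.  0. -0.] F [0.03 0.37 0.12] T [ 0.   -0.07  0.01] g 0.939
0.04 7 [6.  7.4 7.6] [52.6 58. ]
0.05 16 [0.  3.7 6. ] [53.1 58.2]
0.06 16 [-2.8 -1.4  1.4] [53.3 57.5]
0.07 20 [-12.1  -6.3  -4.2] [53.1 58.2]
0.08 18 [-12.1 -10.9  -8.3] [52.7 57.4]
0.09 20 [-17.2 -15.2 -13.4] [53.2 58.1]
0.1 24 [-22.8 -20.  -18.2] [52.8 58.3]
0.11 23 [-27.  -24.9 -22.8] [53.3 58. ]
0.12 31 [-32.1 -29.2 -27.1] [52.8 58.2]
0.13 25 [-42.2 -33.9 -32. ] [53.  58.3]
0.14 29 [-38.6 -36.7 -34.2] [52.9 57.8]
0.15 66 [-49.5 -44.2 -39.4] [53.2 58.2]
Y extent [-0.0605726   0.05819294] top z [0.15599748 0.15668827]Traceback (most recent call last):
  File "<stdin>", line 8, in <module>
IndexError: list index out of range
```

View pics/11.png

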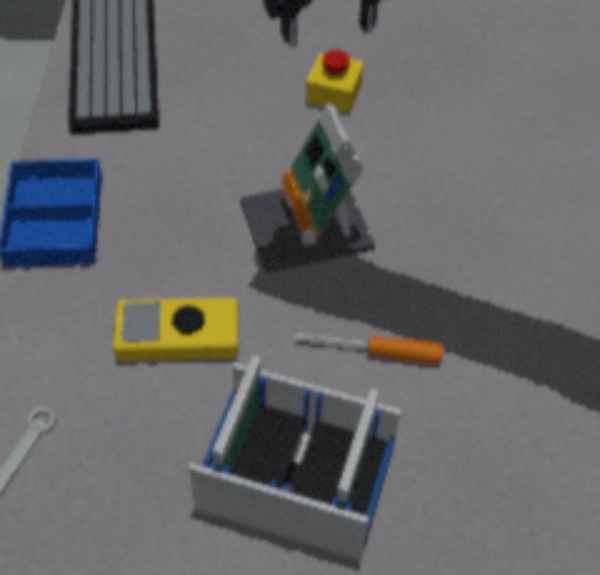

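The card leans in the cradle with chip side to the lip, and the other cards and bystanders look untouched. Before handing in, I check its offset against the seat more rigorously, because the easel measured ~5 mm forward of where the base centre implied.

```bash
python3 - <<'E'
from h import *
pose()
for n in("wrist","top","side"):
  p=camera(n); P,v,u=pts(p); col=p["color"][v,u].astype(int)
  near=(abs(P[:,0]-.54)<.13)&(abs(P[:,1]+.178)<.12)
  dark=near&(col.max(1)<125)&(np.ptp(col,axis=1)<14)&(P[:,2]>.006)&(P[:,2]<.018)
  msk=np.zeros((400,640),np.uint8); msk[v[dark],u[dark]]=1
  nl,L,st,_=cv2.connectedComponentsWithStats(msk); 
  Q=P[dark]; r=cv2.minAreaRect((Q[:,:2]*1e3).astype(np.float32)); print(n,"base",np.round(r[0],1),np.round(r[1],1),round(r[2],1),len(Q))
  a=np.radians(19.0); d=P[:,:2]-[.5401,-.1763]; X=d@[np.cos(a),np.sin(a)]; Y=d@[-np.sin(a),np.cos(a)]; Z=P[:,2]
  g=near&(col[:,1]>col[:,0]+12)&(col[:,1]>col[:,2]+4)&(Z>.055)&(Z<.135)&(X<.02)&(X>-.05)&(abs(Y)<.056)
  if g.sum()>30:
    A=np.c_[Y[g],Z[g],np.ones(g.sum())]; k=np.ones(g.sum(),bool)
    for _ in range(5):
      f,*_=np.linalg.lstsq(A[k],X[g][k],rcond=None); e=X[g]-A@f; k=abs(e)<max(.0015,1.5*np.median(abs(e)))
    th=np.arctan(-f[1]); zc=.0994+.003*np.sin(th); xf=f[1]*zc+f[2]
    print("board n",g.sum(),"tilt",np.degrees(th),"yaw",np.degrees(np.arctan(-f[0])),"centre X",xf-.003*np.cos(th),"seat -0.0254 (base centre frame)")
  o=near&(col[:,0]>140)&(col[:,2]<90)&(col[:,1]<130)&(Z<.075); print("lip X",np.round(np.percentile(X[o],[2,98]),4),"Y",np.round(np.percentile(Y[o],[1,99]),4),"z",np.round(np.percentile(Z[o],[2,98]),4))
E
```

```text
t 16.55 tcp [ 0.5243 -0.1828  0.3045] yaw 18.97 tilt [-1.    -0.001 -0.001] F [-0.12 -0.29  0.05] T [-0.01 -0.06 -0.02] g 0.932
wrist base [ 539.7 -176.2] [149.9 129.1] 18.3 3560
board n 1410 tilt 25.080608561595515 yaw -0.03355799606057668 centre X -0.020397372313550568 seat -0.0254 (base centre frame)
lip X [0.0047 0.0211] Y [-0.0543  0.0039] z [0.0455 0.0629]
top base [ 545.  -113.3] [117.3 282.9] 75.7 506Traceback (most recent call last):
  File "<stdin>", line 18, in <module>
    return _quantile_unchecked(
        a, q, axis, out, overwrite_input, method, keepdims, weights)
    return _ureduce(a,
                    func=_quantile_ureduce_func,
    ...<5 lines>...
                    overwrite_input=overwrite_input,
                    method=method)
    r = func(a, **kwargs)
    result = _quantile(arr,
                       quantiles=q,
    ...<2 lines>...
                       out=out,
                       weights=wgt)
    slices_having_nans = np.isnan(arr[-1, ...])
                                  ~~~^^^^^^^^^
IndexError: index -1 is out of bounds for axis 0 with size 0
```

```bash
python3 -c "
from h import *
pose(); print(ticket.hand_in())"
```

```text
t 16.65 tcp [ 0.5245 -0.1829  0.3047] yaw 18.97 tilt [-1.    -0.001 -0.001] F [ 0.13 -0.65  0.27] T [-0.08  0.02 -0.01] g 0.937
the job is handed in; nothing more can be done
None
```

The loose card is in the cradle and the job is handed in, at about 16.7 s on the clock. The hand-in reported no verdict.

**What I did:** I tugged the middle card first. It rose 8.4 mm with only about 2 N on the wrist, so it was the released one, and I never touched the other two. I drew it straight up, carried it to the cradle and lowered it until the ledge took its weight at about 1 N. Then I eased it back onto the rest with the rear finger and lifted the open gripper clear.

**Last checks:**
- **Card:** the wrist camera showed it leaning 25.1°, with no measurable twist. It sat about 1 mm off centre sideways, top edge at the expected height, chip side towards the lip.
- **Held cards:** they were still fully down when measured just after the draw (tops at 131 mm) and looked unchanged in the last side picture.
- **Bystanders:** in the last side picture the screwdriver, meter and estop look where they were. The cleaner was outside that picture. The arm never worked near any of them.

**Disagreed or failed:**
- **Seat position:** relative to the base plate's centre, the easel and the seated card measure about 5 mm further forward than the given seat. The card matches the rest I measured to about 0.3 mm, and 5 mm is within the 8 mm tolerance, but I could not explain the offset.
- **Bystander positions:** the closing numeric re-measure of the bystanders and held cards stopped with an error when the network missed one item. I relied on the picture instead.
- **Top and side cameras:** the final position check with these also failed, because the top camera's base fit was wrong and the script stopped there.

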